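# Fetch the round core from its soaking tank with the hook rod and put it on the balance

### The arm

A 7-joint arm with a two-finger parallel gripper is mounted at the origin on the work surface. World frame = base frame: x ahead of the robot, y to its left, z up, the work surface at z = 0. Lengths are in m, angles in degrees, forces in N, time in s.
With the tool pointing down it reaches from about 0.425 to 0.875 m from the base axis. Payload 4.7 kg.
Tool frame: the origin (TCP) lies between the finger pads; the fingertips stand 11 mm ahead of it and the grasp point (between the pads) lies 8 mm behind it (env.tcp_to_tips is the distance from the TCP to the fingertips, in m); z points along the fingers, y is the line along which they close (so a half turn about z gives the same grasp; the last joint's range is limited). The gripper opens to 87 mm and grips with 3 to 60 N. Pads are 19 mm wide; open, the fingers measure 117 mm over their backs; the gripper's body (75 mm by 190 mm) begins 51 mm behind the grasp point.
Start: joints at [70.995, 18.392, -4.016, 83.108, 1.295, 78.541, -3.26], TCP at [0.22, -0.612, 0.202] pointing down, gripper open.
Joint ranges: [-163.93, 163.93], [-17.29, 119.83], [-79.2, 71.16], [3.27, 140.29], [-89.18, 269.18], [5.43, 117.66], [-154.24, 154.24]. Speed limits (degrees/s): [147.25, 147.25, 180, 180, 180, 180, 180].

### API

Orientations are given as [roll, pitch, yaw] about the fixed x, y, z axes, in that order (R = Rz(yaw) Ry(pitch) Rx(roll)).
In Python, from cell import env, viewer gives the robot as it stands.
- The arm moves only by the tool step_arm, never from a script. Its arguments are lists of equal length, an entry for each row: "delta_pos": the shift along the tool's x, y, z in units of 0.2 m (1.0 is 0.2 m), a list of three; "rot": the turn, a rotation vector about the tool's x, y, z in units of 1.5 rad (1.0 is 1.5 rad), a list of three; "gripper": the gripper command: -1 is shut, 1 is fully open, values between are in proportion. A call has 1 to 20 rows; each row is the pose to reach, as a shift and turn from the pose commanded when the call began, along the tool's axes at that moment; what a row does not reach only later rows make up. A row lasts 1/8 s, in which the tool goes at most 62.5 mm and 10.7 degrees, less where a joint would pass 70% of its speed; a pose out of reach is approached as far as the arm can. A call with a number of a shift or a turn outside -1 to 1 is refused whole. A call with a gripper value outside its range is refused whole. The fingers move at their own pace and stop on an object; "squeeze" is the grip in N (left out, the last holds). Time passes only in rows, so rows that repeat a pose let the fingers close. It gives the time, the measured TCP pose, the force, the opening and the grip force at its end, in the units of the state.
- env.get_obs(): the state, without advancing time (a new reading comes with each control period).
- viewer.read_camera(name): name is "scene" or "side" or "wrist"; returns a dict with "img" (480x640x3 uint8, red, green, blue), "fx", "fy", "cx", "cy" (pixels), "pose" (4x4, takes a point from camera to world coordinates). Camera axes: x right, y down, z forward; pixel columns grow to the right and rows downward; lengths in m; the calibration is good to about 2 mm. A picture is of the moment at which its call begins. There is no depth.
- env.sign_off(): hands the job in; it is judged then, once.
The state is a dict: "time_s": time; "qpos": joint angles; "joint_velocities": joint speeds; "effort": joint torques, N m; "tool_pos": TCP position; "tool_rot": TCP orientation; "force": force on the tool from outside, world axes, zero at the start; "wrist_torque": the same for the moment, N m; "grip_width": finger opening in m; "grasp_force": force on a finger pad.
Only numpy, scipy, OpenCV 4.12 (cv2) and the standard library are available. Lean on these libraries where they do the work, as an engineer would, in place of code of your own. Each camera call takes 0.05 s, during which the arm holds its last target. There are 200 camera calls.

### The job

Take the hook rod from its stand, reach down with it into the deep tank in which the cradle with the round concrete core hangs, lift that cradle out by its wire bail and set it gently, upright and well inside the rim, on the balance's pan. Never touch a cradle with the gripper or the arm, and leave the cradle with the bar-shaped specimen hanging in its own tank. Then unhook the rod and hang it back upright in its stand where it was, and let go.

Things in the scene. Friction and masses are not known exactly. Their poses are not given: they have to be found in the camera images.
- hook_rod: All in mm. Steel rod, dia 6, hook at foot; on top a handle post 20x20, z 126-182 (grip from above). Origin: rod axis, hook's underside; z up, +x = hook's way. Hook: level bar to x 18, top z 6, then up to tip at x 27, z 18. Collar 34(x)x64(y), z 120-126, lies on the stand's two cheeks (70 long, tops 140 over table, gap 30 open above and at both x ends); lifts straight out; origin 20 over table.
- core_cradle: Fetch this: open steel cradle, base 56(x)x60(y) mm, 0.25 kg, with fixed pale ROUND disc, dia 48, top z 30. Origin: base underside centre, z up. Rigid 5 mm wire bail at x=0: from z 62 at y+-28.5 up to a peak at y=0, underside z 75.5. Hangs by ears (y+-42) on ledges in a fixed tank, 16 over table; lifts straight out. Lower the rod on its -x side (67 mm free to the wall; +x only 43), hook to +x.
- bar_cradle: Stays: the same cradle and origin, but with a narrow straight BAR of pale concrete, 56(x)x18(y) mm, top z 30, hanging likewise in the other tank. The two tanks are alike: fixed, white, open on top, 140 mm tall, inside 110(x)x90(y) mm, walls 6 mm (10 at the rim), turned as their cradles; each cradle hangs 12 mm off its tank's middle, towards +x.
- balance: Fixed bench balance: grey box 190(x)x200(y) mm, 40 tall; above it a flat round aluminium pan, 180 mm across, its top 60 mm above the table; the pan does not move. Origin: on the table below the pan's centre.
Not all that is in view belongs to the job. What is shaped like the core_cradle but green or pink is not meant. Leave any red look-alike of the hook_rod alone.

How it is judged (in metres and radians):
On the way, in this order (a step that is already met when the one before it is completed fails the run):
1. the cradle with the round core has been lifted out above its tank, hanging on the rod (height (world z) of core_cradle above 0.142 m and contact force between hook_rod and core_cradle above 0.5 N), for 0.1 s.
2. that cradle stands on the balance's pan and the rod is off it (contact force between core_cradle and balance above 0.8 N and contact force between hook_rod and core_cradle below 0.1 N and horizontal distance between core_cradle and balance below 0.06 m and angle between core_cradle's own z axis and vertical below 0.17 rad), for 0.2 s.
At the end, for the whole second after the job is handed in: Round core's cradle at rest on the pan, upright within 10 degrees, centre within 60 mm of the pan's centre; hook rod hanging at rest in its stand within 25 mm of its start, upright within 10 degrees; bar's cradle within 20 mm of its start (horizontal distance between core_cradle and balance below 0.06 m and z of core_cradle in the frame of balance between 0.055 and 0.066 m and angle between each of core_cradle, hook_rod's own z axis and vertical below 0.17 rad and linear speed of core_cradle below 0.02 m/s and distance of hook_rod from where it was at the start of the episode below 0.025 m and linear speed of hook_rod below 0.05 m/s and distance of bar_cradle from where it was at the start of the episode below 0.02 m); the robot touches nothing.
It fails at once if the gripper or the arm touches a cradle (contact force between any of the fingers, the arm and core_cradle above 1 N or contact force between any of the fingers, the arm and bar_cradle above 1 N).
It fails at once if the cradle is dropped or banged on the balance (contact force above 60 N) (contact force between core_cradle and balance above 60 N).
It fails at once if the cradle with the bar is moved by more than 20 mm (distance of bar_cradle from where it was at the start of the episode above 0.02 m).
It also fails if it takes over 72 s, if anything falls off the work surface, if the arm or the gripper's body presses on something with over 40 N, if the wrist force passes 120 N, or if a joint passes its speed limit or range.

## Working session

There is one attempt and no reset: what is moved stays moved. The work goes in short steps, Python scripts to look and compute and a tool call to move; the robot and the scene stay as the last step left them, time stands still between calls to the robot, and variables do not carry over. Pictures are saved under pics/ and viewed, at most 10 in all, crops included, and the job is handed in when it is done.

Besides the shell and the picture viewer there is one more tool, called after ">>>" as name(argument=value, ...), one argument or row to a line, values as JSON. step_arm: Moves the arm, as the interface text tells. Shifts and turns lie within -1 to 1; 1 stands for 0.2 m of shift or 1.5 rad of turn. Its arguments: {"type":"object","properties":{"delta_pos":{"type":"array"},"rot":{"type":"array"},"gripper":{"type":"array"},"squeeze":{"type":"number"}},"required":["delta_pos","rot","gripper"]}

```bash
ls; mkdir -p pics
python3 - <<'E'
from cell import env, viewer
import cv2,numpy as np,pickle
d={}
for n in ["scene","side","wrist"]:
    c=viewer.read_camera(n); d[n]=c
    cv2.imwrite(f"pics/{n}0.png",c["img"][:,:,::-1]); print(n,c["fx"],c["cx"],c["cy"],np.round(c["pose"],3).tolist())
pickle.dump(d,open("cams0.pkl","wb"))
o=env.get_obs();print(o["tool_pos"],o["tool_rot"],o["time_s"],o["force"])
E
```

```text
pics
scene 472.3197069961644 313.7716140482888 230.0885511302401 [[-0.013, 0.842, -0.539, 1.07], [1.0, 0.006, -0.014, -0.04], [-0.008, -0.539, -0.842, 0.933], [0.0, 0.0, 0.0, 1.0]]
side 481.8413462288033 315.97852429087806 242.25125108380985 [[-0.996, -0.031, 0.083, 0.415], [-0.086, 0.566, -0.82, 0.951], [-0.021, -0.824, -0.566, 0.771], [0.0, 0.0, 0.0, 1.0]]
wrist 331.47134558240845 319.64955870186725 242.83489091999405 [[0.338, -0.901, -0.273, 0.296], [-0.941, -0.324, -0.096, -0.585], [-0.002, 0.289, -0.957, 0.384], [0.0, 0.0, 0.0, 1.0]]
[ 0.22011226 -0.61112803  0.20164403] [-1.79919261e+02  6.44338925e-03  1.98125489e+01] 0.15 [-0.4817155   0.41242759 -0.24510498]
```

View pics/scene0.png

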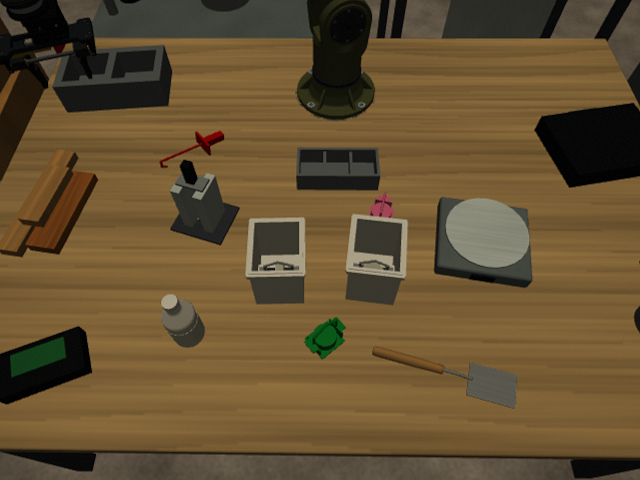

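View pics/side0.png

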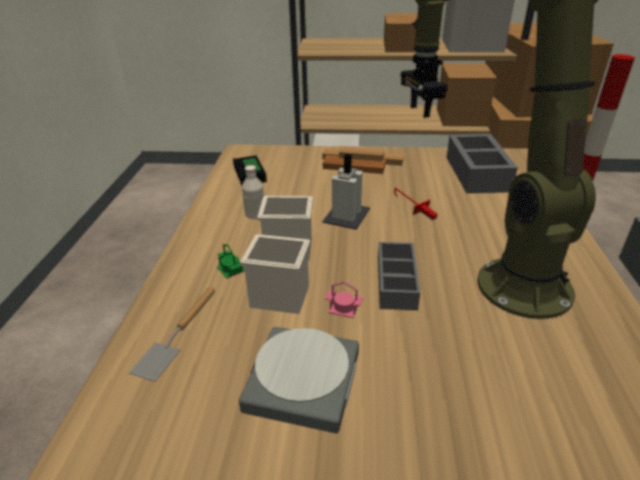

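Scene view: real rod is the black-topped post in the stand (188,172); the red rod (200,147) is a decoy. Tanks are at (277,250) and (377,250), the balance pan at (487,232), and green (326,337) and pink (382,207) are decoys. An enlarged crop should show which tank holds the core.

Run:
```python
import cv2,numpy as np
i=cv2.imread("pics/scene0.png")
a=cv2.resize(i[205:310,235:415],(800,467),interpolation=cv2.INTER_CUBIC)
a=cv2.convertScaleAbs(a,alpha=1.4)
cv2.imwrite("pics/tanks.png",a)
b=cv2.resize(i[150:250,160:250],(540,600),interpolation=cv2.INTER_CUBIC)
cv2.imwrite("pics/stand.png",cv2.convertScaleAbs(b,alpha=1.4))
```

```text
(no output)
```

View pics/tanks.png

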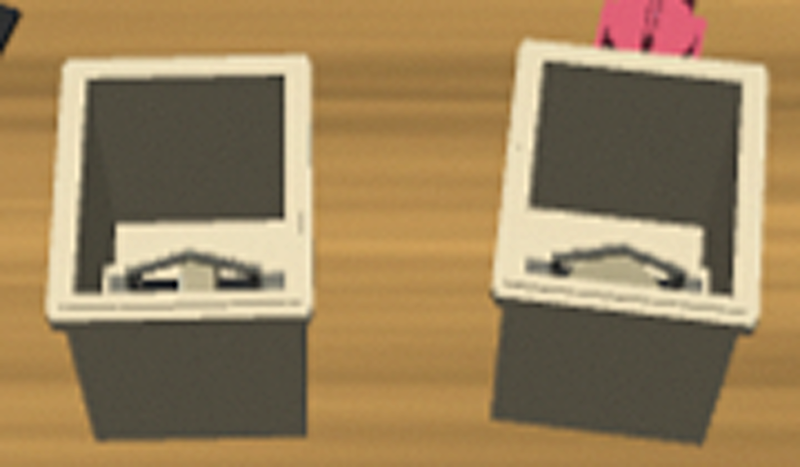

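View pics/stand.png

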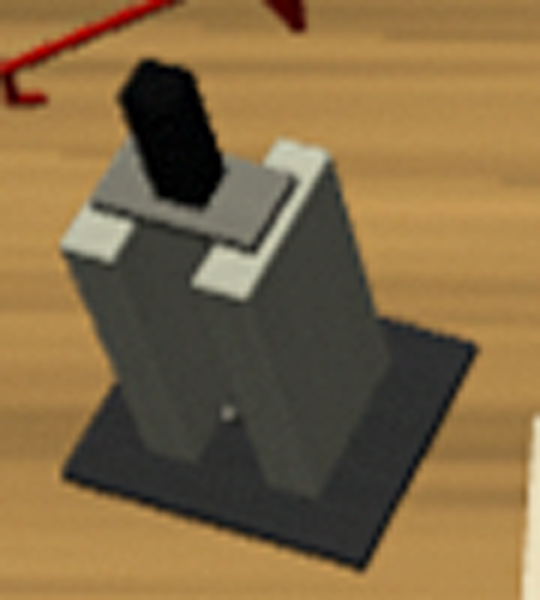

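Right tank (377,250): wide pale disc behind the bail, so it holds the round core. Left tank (277,250): a narrow pale strip, so that is the bar. In the stand crop the hook tip shows at (228,412), pointing out of the near gap towards the camera.

```bash
cat > h.py <<'E'
import numpy as np,pickle
from scipy.spatial.transform import Rotation as R
def ray(c,u,v,z):
    d=c["pose"][:3,:3]@np.array([(u-c["cx"])/c["fx"],(v-c["cy"])/c["fy"],1.]);p=c["pose"][:3,3]
    return p+d*(z-p[2])/d[2]
def proj(c,P):
    q=c["pose"][:3,:3].T@(np.asarray(P)-c["pose"][:3,3]); return np.array([c["cx"]+c["fx"]*q[0]/q[2],c["cy"]+c["fy"]*q[1]/q[2]])
E
python3 - <<'E'
from h import *
import cv2
c=pickle.load(open("cams0.pkl","rb"));s=c["scene"]
def T(pts,off,k,z): return np.array([ray(s,off[0]+(u+.5)/k-.5,off[1]+(v+.5)/k-.5,z)for u,v in pts])
def rep(n,p):
    print(n,p.mean(0).round(4));
    for i in range(4): d=p[(i+1)%4]-p[i];print("  len",np.hypot(*d[:2]).round(4),"ang",np.degrees(np.arctan2(d[1],d[0])).round(1))
rep("coreTank",T([(525,40),(768,67),(757,325),(491,293)],(235,205),800/180,.14))
rep("barTank",T([(63,60),(311,55),(312,318),(47,320)],(235,205),800/180,.14))
rep("coreTankinner",T([(545,62),(742,84),(733,297),(521,275)],(235,205),800/180,.14))
p=T([(128,139),(92,205),(258,246),(298,180)],(160,150),6,.146);rep("collar",p)
p=T([(61,247),(247,299),(331,157),(145,110)],(160,150),6,.14);rep("cheeks",p)
rep("posttop",T([(120,97),(147,60),(193,68),(178,104)],(160,150),6,.202))
rep("hooktip",T([(228,412)]*4,(160,150),6,.038))
# pan: ellipse by brightness in both cams
for n,seed in (("scene",(487,232)),("side",(302,364))):
    g=c[n]["img"].copy(); m=np.zeros((482,642),np.uint8)
    cv2.floodFill(g,m,seed,(0,0,255),(4,)*3,(4,)*3,cv2.FLOODFILL_MASK_ONLY|(255<<8))
    k,_=cv2.findContours(m[1:-1,1:-1],cv2.RETR_EXTERNAL,cv2.CHAIN_APPROX_NONE);k=max(k,key=cv2.contourArea)[:,0]
    P=np.array([ray(c[n],u,v,.06)[:2] for u,v in k]).astype(np.float32)
    print(n,"pan",cv2.minEnclosingCircle(P),P.min(0),P.max(0))
E
```

```text
coreTank [0.5942 0.0721 0.14  ]
  len 0.1106 ang 82.7
  len 0.1319 ang -7.4
  len 0.1123 ang -97.3
  len 0.132 ang 171.9
barTank [ 0.5993 -0.1263  0.14  ]
  len 0.1132 ang 91.8
  len 0.1342 ang 1.5
  len 0.1119 ang -89.0
  len 0.1326 ang -177.9
coreTankinner [0.5941 0.0722 0.14  ]
  len 0.0892 ang 82.7
  len 0.1091 ang -7.0
  len 0.09 ang -96.3
  len 0.1107 ang 172.6
collar [ 0.4458 -0.3129  0.146 ]
  len 0.031 ang -14.6
  len 0.0638 ang 73.8
  len 0.0311 ang 161.0
  len 0.0662 ang -106.1
cheeks [ 0.4455 -0.3135  0.14  ]
  len 0.0723 ang 72.1
  len 0.0668 ang 161.4
  len 0.0738 ang -106.9
  len 0.0656 ang -17.3
posttop [ 0.4432 -0.3122  0.202 ]
  len 0.0176 ang 158.4
  len 0.0166 ang 77.9
  len 0.0161 ang -9.4
  len 0.0203 ang -98.4
hooktip [ 0.4667 -0.321   0.038 ]
  len 0.0 ang 0.0
  len 0.0 ang 0.0
  len 0.0 ang 0.0
  len 0.0 ang 0.0
scene pan ((0.5096243023872375, 0.32399436831474304), 0.08844668418169022) [0.42387357 0.23680212] [0.59489954 0.41183597]
side pan ((0.5122849941253662, 0.32390373945236206), 0.08760423213243484) [0.42662758 0.23747878] [0.5987842 0.4099727]
```

```bash
cat >> h.py <<'E'
def to(x,y,z,yaw):
    from cell import env
    o=env.get_obs(); M=R.from_euler("xyz",o["tool_rot"],degrees=True); G=R.from_euler("xyz",[180,0,yaw],degrees=True)
    d=M.inv().apply(np.array([x,y,z])-o["tool_pos"])/.2; r=(M.inv()*G).as_rotvec()/1.5
    print("t",round(o["time_s"],2),"pos",np.round(o["tool_pos"],4),"rot",np.round(o["tool_rot"],2),"F",np.round(o["force"],1),"w",round(o["grip_width"],4),"-> dpos",np.round(d,3),"rot",np.round(r,3))
E
python3 -c "
from h import *
to(.4445,-.3128,.3,73)
c=pickle.load(open('cams0.pkl','rb'))['scene']
print(ray(c,235+620/4.444,205+247/4.444,.0965))"
```

```text
t 0.15 pos [ 0.2201 -0.6111  0.2016] rot [-1.7992e+02  1.0000e-02  1.9810e+01] F [-0.5  0.4 -0.2] w 0.0869 -> dpos [ 1.561 -1.024 -0.491] rot [-0.001 -0.    -0.619]
[0.60648737 0.06997012 0.0965    ]
```

>>> step_arm(
  delta_pos=[
    [0, 0, -0.3],
    [0.2, -0.13, -0.49],
    [0.5, -0.33, -0.49],
    [0.75, -0.5, -0.49],
    [1, -0.65, -0.49],
    [1, -0.65, -0.49],
  ],
  rot=[
    [0, 0, 0],
    [0, 0, -0.1],
    [0, 0, -0.2],
    [0, 0, -0.3],
    [0, 0, -0.4],
    [0, 0, -0.4],
  ],
  gripper=[1, 1, 1, 1, 1, 1],
  squeeze=40,
)

```text
time_s: 0.9
tool_pos: [0.369, -0.4161, 0.3009]
tool_rot: [179.9, -0.1, 54.8]
force: [-1.1, -0.4, 0.4]
grip_width: 0.0869
grasp_force: 0.0
```

```bash
python3 -c "
from h import *
to(.4445,-.3128,.3,73)"
```

```text
t 0.9 pos [ 0.369  -0.4161  0.3009] rot [ 1.7995e+02 -1.1000e-01  5.4830e+01] F [-1.1 -0.4  0.4] w 0.0869 -> dpos [0.639 0.011 0.006] rot [ 0.001 -0.001 -0.211]
```

>>> step_arm(
  delta_pos=[
    [0.3, 0.01, 0],
    [0.639, 0.011, 0.006],
    [0.639, 0.011, 0.006],
    [0.639, 0.011, 0.006],
    [0.639, 0.011, 0.006],
  ],
  rot=[
    [0, 0, -0.1],
    [0.001, -0.001, -0.211],
    [0.001, -0.001, -0.211],
    [0.001, -0.001, -0.211],
    [0.001, -0.001, -0.211],
  ],
  gripper=[1, 1, 1, 1, 1],
)

```text
time_s: 1.52
tool_pos: [0.4396, -0.3211, 0.299]
tool_rot: [-179.9, 0.1, 72.1]
force: [-0.3, -0.1, -0.6]
grip_width: 0.0869
grasp_force: 0.0
```

Run:
```python
from h import *
from cell import viewer
import cv2
to(.4445,-.3128,.3,73)
c=viewer.read_camera("wrist");pickle.dump(c,open("w1.pkl","wb"))
im=c["img"][:,:,::-1].copy()
for P in [(.4445,-.3128,.202),(.606,.0705,.0965)]: print(proj(c,P))
cv2.imwrite("pics/w1.png",cv2.convertScaleAbs(im,alpha=1.6))
```

```text
t 1.52 pos [ 0.4396 -0.3211  0.299 ] rot [-1.7986e+02  1.0000e-01  7.2090e+01] F [-0.3 -0.1 -0.6] w 0.0869 -> dpos [ 0.047  0.011 -0.005] rot [-0.002  0.001 -0.011]
[321.04468392 226.75918654]
[ 365.06451944 -301.1827754 ]
```

View pics/w1.png

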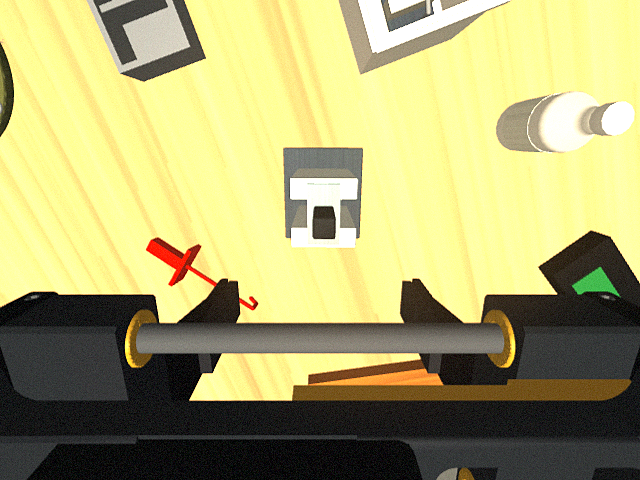

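Wrist view: the stand is at (323,197), its post at about (324,220), and the gripper is aligned with the cheeks. I'll measure the post more closely.

Run:
```python
from h import *
import cv2
c=pickle.load(open("w1.pkl","rb"))
cv2.imwrite("pics/w1c.png",cv2.resize(cv2.convertScaleAbs(c["img"][140:260,270:380,::-1],alpha=2.5,beta=10),(550,600),interpolation=cv2.INTER_CUBIC))
```

```text
(no output)
```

View pics/w1c.png

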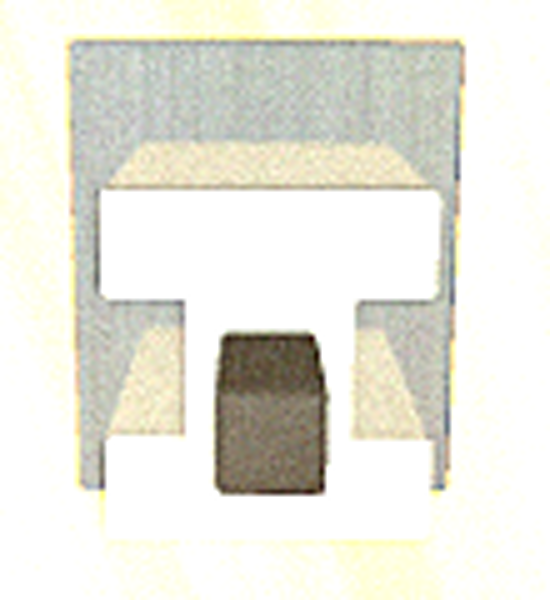

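```bash
python3 - <<'E'
from h import *
c=pickle.load(open("w1.pkl","rb"))
a=ray(c,323.6,227.8,.202);print(a)
f=lambda u,v,z:ray(c,270+u/5-.4,140+v/5-.4,z)
for p,q in [((107,540),(432,540)),((100,190),(440,190))]:
    d=f(*q,.14)-f(*p,.14);print(np.hypot(*d[:2]),np.degrees(np.arctan2(d[1],d[0])),(f(*q,.14)+f(*p,.14))/2)
E
python3 -c "
from h import *
to(.4455,-.3132,.168,73)"
```

```text
[ 0.44632866 -0.31437221  0.202     ]
0.07034570002619595 -17.92511916568682 [ 0.43516366 -0.35054636  0.14      ]
0.06914653257300989 -17.96047643058742 [ 0.45807799 -0.27944051  0.14      ]
t 1.57 pos [ 0.4396 -0.321   0.299 ] rot [-1.7987e+02  9.0000e-02  7.2100e+01] F [ 1.4 -0.1  0.1] w 0.087 -> dpos [0.047 0.017 0.655] rot [-0.002  0.001 -0.011]
```

```bash
python3 -c "
from h import *
to(.446,-.314,.168,72)"
```

```text
t 1.57 pos [ 0.4396 -0.321   0.299 ] rot [-1.7987e+02  9.0000e-02  7.2100e+01] F [ 1.4 -0.1  0.1] w 0.087 -> dpos [0.044 0.021 0.655] rot [-0.002  0.001  0.001]
```

>>> step_arm(
  delta_pos=[
    [0.044, 0.021, 0],
    [0.044, 0.021, 0.15],
    [0.044, 0.021, 0.3],
    [0.044, 0.021, 0.4],
    [0.044, 0.021, 0.4],
    [0.044, 0.021, 0.4],
  ],
  rot=[
    [-0.002, 0.001, 0],
    [-0.002, 0.001, 0],
    [-0.002, 0.001, 0],
    [-0.002, 0.001, 0],
    [-0.002, 0.001, 0],
    [-0.002, 0.001, 0],
  ],
  gripper=[1, 1, 1, 1, 1, 1],
)

```text
time_s: 2.33
tool_pos: [0.448, -0.3123, 0.2202]
tool_rot: [179.8, 0.0, 72.3]
force: [-0.3, -0.4, 0.1]
grip_width: 0.0868
grasp_force: 0.0
```

```bash
python3 -c "
from h import *
to(.446,-.314,.168,72)"
```

```text
t 2.33 pos [ 0.448  -0.3123  0.2202] rot [1.7985e+02 1.0000e-02 7.2310e+01] F [-0.3 -0.4  0.1] w 0.0868 -> dpos [-0.011 -0.008  0.261] rot [0.002 0.    0.004]
```

>>> step_arm(
  delta_pos=[
    [-0.005, -0.004, 0.12],
    [-0.01, -0.008, 0.22],
    [-0.01, -0.008, 0.26],
    [-0.01, -0.008, 0.26],
    [-0.01, -0.008, 0.26],
    [-0.01, -0.008, 0.26],
    [-0.01, -0.008, 0.26],
    [-0.01, -0.008, 0.26],
    [-0.01, -0.008, 0.26],
    [-0.01, -0.008, 0.26],
    [-0.01, -0.008, 0.26],
    [-0.01, -0.008, 0.26],
  ],
  rot=[
    [0, 0, 0],
    [0, 0, 0],
    [0, 0, 0],
    [0, 0, 0],
    [0, 0, 0],
    [0, 0, 0],
    [0, 0, 0],
    [0, 0, 0],
    [0, 0, 0],
    [0, 0, 0],
    [0, 0, 0],
    [0, 0, 0],
  ],
  gripper=[1, 1, 1, 1, -0.2, -0.2, -1, -1, -1, -1, -1, -1],
  squeeze=40,
)

```text
time_s: 3.82
tool_pos: [0.4455, -0.3135, 0.1672]
tool_rot: [179.9, -0.0, 72.3]
force: [0.3, -0.5, 1.5]
grip_width: 0.0195
grasp_force: 40.0
```

```bash
python3 -c "
from h import *
to(.446,-.314,.33,72)"
```

```text
t 3.83 pos [ 0.4455 -0.3135  0.1672] rot [ 1.7992e+02 -1.0000e-02  7.2330e+01] F [ 0.3 -0.5  1.5] w 0.0195 -> dpos [-0.001  0.005 -0.814] rot [ 0.001 -0.     0.004]
```

>>> step_arm(
  delta_pos=[
    [0, 0, -0.05],
    [0, 0, -0.15],
    [0, 0, -0.3],
    [0, 0, -0.5],
    [0, 0, -0.7],
    [0, 0, -0.87],
    [0, 0, -0.87],
    [0, 0, -0.87],
  ],
  rot=[
    [0, 0, 0],
    [0, 0, 0],
    [0, 0, 0],
    [0, 0, 0],
    [0, 0, 0],
    [0, 0, 0],
    [0, 0, 0],
    [0, 0, 0],
  ],
  gripper=[-1, -1, -1, -1, -1, -1, -1, -1],
)

```text
time_s: 4.82
tool_pos: [0.4448, -0.3132, 0.3402]
tool_rot: [-180.0, -0.0, 72.3]
force: [-0.8, -0.5, -2.2]
grip_width: 0.0193
grasp_force: 40.0
```

Run:
```python
from h import *
y=np.radians(-7.3);b=np.array([.606,.0703]); x=np.array([np.cos(y),np.sin(y)])
print(b-.045*x,b-.0105*x)
p=b-.045*x
to(p[0],p[1],.34,82.5)
```

```text
[0.56136475 0.07601791] [0.59558511 0.07163418]
t 4.83 pos [ 0.4448 -0.3132  0.3402] rot [-1.7999e+02 -4.0000e-02  7.2330e+01] F [-0.8 -0.5 -2.2] w 0.0193 -> dpos [ 2.031e+00 -3.500e-02  2.000e-03] rot [-0.    -0.    -0.118]
```

>>> step_arm(
  delta_pos=[
    [0.15, 0, 0],
    [0.4, -0.01, 0],
    [0.65, -0.01, 0],
    [0.9, -0.02, 0],
    [1, -0.02, 0],
    [1, -0.02, 0],
  ],
  rot=[
    [0, 0, -0.02],
    [0, 0, -0.04],
    [0, 0, -0.06],
    [0, 0, -0.09],
    [0, 0, -0.12],
    [0, 0, -0.12],
  ],
  gripper=[-1, -1, -1, -1, -1, -1],
)

```text
time_s: 5.58
tool_pos: [0.502, -0.1196, 0.3406]
tool_rot: [180.0, 0.0, 82.9]
force: [0.4, 0.1, -2.1]
grip_width: 0.0198
grasp_force: 40.0
```

```bash
python3 -c "
from h import *
to(.5614,.076,.34,82.7)"
```

```text
t 5.58 pos [ 0.502  -0.1196  0.3406] rot [180.     0.    82.88] F [ 0.4  0.1 -2.1] w 0.0198 -> dpos [1.007 0.173 0.003] rot [0.    0.    0.002]
```

>>> step_arm(
  delta_pos=[
    [0.15, 0.03, 0],
    [0.4, 0.08, 0],
    [0.65, 0.13, 0],
    [0.9, 0.17, 0],
    [1, 0.173, 0],
    [1, 0.173, 0],
    [1, 0.173, 0],
  ],
  rot=[
    [0, 0, 0],
    [0, 0, 0],
    [0, 0, 0],
    [0, 0, 0],
    [0, 0, 0],
    [0, 0, 0],
    [0, 0, 0],
  ],
  gripper=[-1, -1, -1, -1, -1, -1, -1],
)

```text
time_s: 6.45
tool_pos: [0.5623, 0.069, 0.3408]
tool_rot: [180.0, 0.1, 82.4]
force: [1.0, 0.4, -1.9]
grip_width: 0.0197
grasp_force: 40.0
```

Run:
```python
from h import *
from cell import viewer
import cv2
to(.5614,.076,.209,82.7)
a=viewer.read_camera("scene");b=viewer.read_camera("side")
f=lambda i,r,c,s:cv2.resize(cv2.convertScaleAbs(i["img"][r[0]:r[1],c[0]:c[1],::-1],alpha=1.5),s,interpolation=cv2.INTER_CUBIC)
cv2.imwrite("pics/ov.png",np.hstack([f(a,(130,290),(310,450),(525,600)),f(b,(200,320),(225,280),(275,600))]))
```

```text
t 6.45 pos [0.5623 0.069  0.3408] rot [1.7996e+02 1.0000e-01 8.2400e+01] F [ 1.   0.4 -1.9] w 0.0197 -> dpos [ 0.035 -0.009  0.659] rot [ 0.     0.001 -0.004]
```

View pics/ov.png

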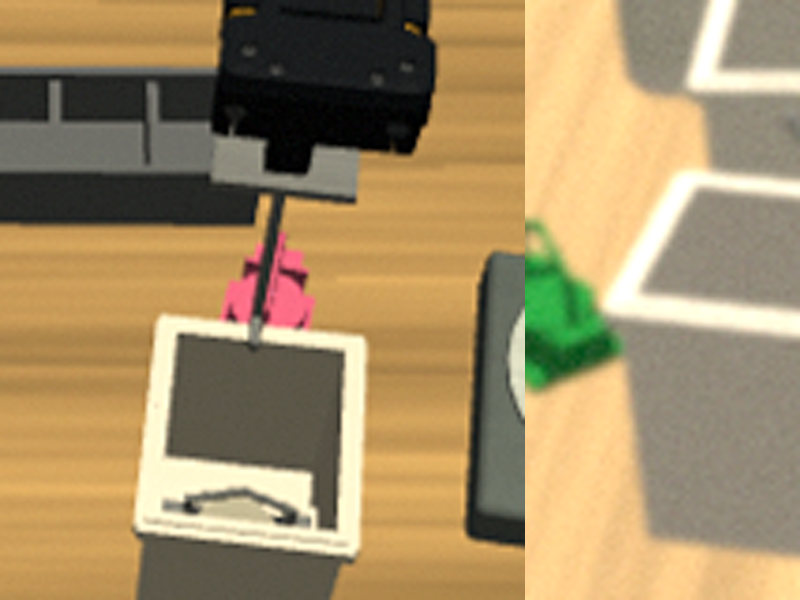

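Run:
```python
from h import *
s=pickle.load(open("cams0.pkl","rb"))["scene"]
for P in [(.589,.0656,.212),(.5803,.0668,.194),(.5623,.069,.194),(.5623,.069,.31)]:
    q=proj(s,P);print(np.round([(q[0]-310)*3.75,(q[1]-130)*3.75]))
```

```text
[255. 343.]
[252. 349.]
[254. 319.]
[282. 173.]
```

The hook tip is seen at crop (256,345), and the prediction was (255,343). The grasp geometry holds, so I'll lower.

>>> step_arm(
  delta_pos=[
    [0.035, -0.009, 0],
    [0.035, -0.009, 0.0],
    [0.035, -0.009, 0.12],
    [0.035, -0.009, 0.25],
    [0.035, -0.009, 0.38],
    [0.035, -0.009, 0.5],
    [0.035, -0.009, 0.6],
    [0.035, -0.009, 0.66],
    [0.035, -0.009, 0.66],
    [0.035, -0.009, 0.66],
  ],
  rot=[
    [0, 0, -0.003],
    [0, 0, -0.003],
    [0, 0, -0.003],
    [0, 0, -0.003],
    [0, 0, -0.003],
    [0, 0, -0.003],
    [0, 0, -0.003],
    [0, 0, -0.003],
    [0, 0, -0.003],
    [0, 0, -0.003],
  ],
  gripper=[-1, -1, -1, -1, -1, -1, -1, -1, -1, -1],
)

```text
time_s: 7.8
tool_pos: [0.5619, 0.0796, 0.2102]
tool_rot: [179.8, -0.0, 82.9]
force: [1.0, 0.5, -1.2]
grip_width: 0.0195
grasp_force: 40.0
```

```bash
python3 -c "
from h import *
to(.5956,.0716,.209,82.7)"
```

```text
t 7.8 pos [0.5619 0.0796 0.2102] rot [ 1.7984e+02 -1.0000e-02  8.2900e+01] F [ 1.   0.5 -1.2] w 0.0195 -> dpos [-0.019  0.172  0.007] rot [ 0.002 -0.     0.002]
```

>>> step_arm(
  delta_pos=[
    [-0.019, 0, 0.007],
    [-0.019, 0.04, 0.007],
    [-0.019, 0.09, 0.007],
    [-0.019, 0.14, 0.007],
    [-0.019, 0.172, 0.007],
    [-0.019, 0.172, 0.007],
    [-0.019, 0.172, 0.007],
  ],
  rot=[
    [0, 0, 0],
    [0, 0, 0],
    [0, 0, 0],
    [0, 0, 0],
    [0, 0, 0],
    [0, 0, 0],
    [0, 0, 0],
  ],
  gripper=[-1, -1, -1, -1, -1, -1, -1],
)

```text
time_s: 8.68
tool_pos: [0.5947, 0.0717, 0.2078]
tool_rot: [180.0, -0.0, 82.9]
force: [-0.1, -0.1, -1.6]
grip_width: 0.0194
grasp_force: 40.0
```

```bash
python3 -c "
from h import *
to(.5956,.0716,.26,82.7)"
```

```text
t 8.68 pos [0.5947 0.0717 0.2078] rot [179.95  -0.    82.92] F [-0.1 -0.1 -1.6] w 0.0194 -> dpos [ 0.     0.005 -0.261] rot [ 0.001 -0.     0.003]
```

>>> step_arm(
  delta_pos=[
    [0, 0, -0.05],
    [0, 0, -0.1],
    [0, 0, -0.13],
    [0, 0, -0.16],
    [0, 0, -0.2],
    [0, 0, -0.24],
    [0, 0, -0.26],
    [0, 0, -0.26],
    [0, 0, -0.26],
  ],
  rot=[
    [0, 0, 0],
    [0, 0, 0],
    [0, 0, 0],
    [0, 0, 0],
    [0, 0, 0],
    [0, 0, 0],
    [0, 0, 0],
    [0, 0, 0],
    [0, 0, 0],
  ],
  gripper=[-1, -1, -1, -1, -1, -1, -1, -1, -1],
)

```text
time_s: 9.8
tool_pos: [0.5947, 0.0713, 0.2596]
tool_rot: [180.0, 0.0, 82.9]
force: [0.6, 0.4, -3.4]
grip_width: 0.0196
grasp_force: 40.0
```

>>> step_arm(
  delta_pos=[
    [0, 0, -0.05],
    [0, 0, -0.12],
    [0, 0, -0.2],
    [0, 0, -0.28],
    [0, 0, -0.36],
    [0, 0, -0.44],
    [0, 0, -0.52],
    [0, 0, -0.6],
    [0, 0, -0.64],
    [0, 0, -0.66],
    [0, 0, -0.66],
    [0, 0, -0.66],
  ],
  rot=[
    [0, 0, 0],
    [0, 0, 0],
    [0, 0, 0],
    [0, 0, 0],
    [0, 0, 0],
    [0, 0, 0],
    [0, 0, 0],
    [0, 0, 0],
    [0, 0, 0],
    [0, 0, 0],
    [0, 0, 0],
    [0, 0, 0],
  ],
  gripper=[-1, -1, -1, -1, -1, -1, -1, -1, -1, -1, -1, -1],
)

```text
time_s: 11.3
tool_pos: [0.5945, 0.0713, 0.3913]
tool_rot: [180.0, 0.0, 82.9]
force: [0.4, 0.2, -4.1]
grip_width: 0.0196
grasp_force: 40.0
```

Run:
```python
from h import *
from cell import viewer
import cv2
a=viewer.read_camera("scene");b=viewer.read_camera("side")
f=lambda i,r,c,s:cv2.resize(cv2.convertScaleAbs(i["img"][r[0]:r[1],c[0]:c[1],::-1],alpha=1.5),s,interpolation=cv2.INTER_CUBIC)
cv2.imwrite("pics/lift.png",np.hstack([f(a,(110,310),(310,443),(400,600)),f(b,(120,320),(220,353),(400,600))]))
y=np.radians(-7.3);p=np.array([.511,.324])-.0105*np.array([np.cos(y),np.sin(y)]);print(p)
to(p[0],p[1],.385,82.7)
```

```text
[0.50058511 0.32533418]
t 11.4 pos [0.5946 0.0713 0.3914] rot [1.7998e+02 2.0000e-02 8.2890e+01] F [ 0.5 -1.1 -4.2] w 0.0198 -> dpos [ 1.202 -0.624  0.031] rot [0.    0.    0.002]
```

View pics/lift.png

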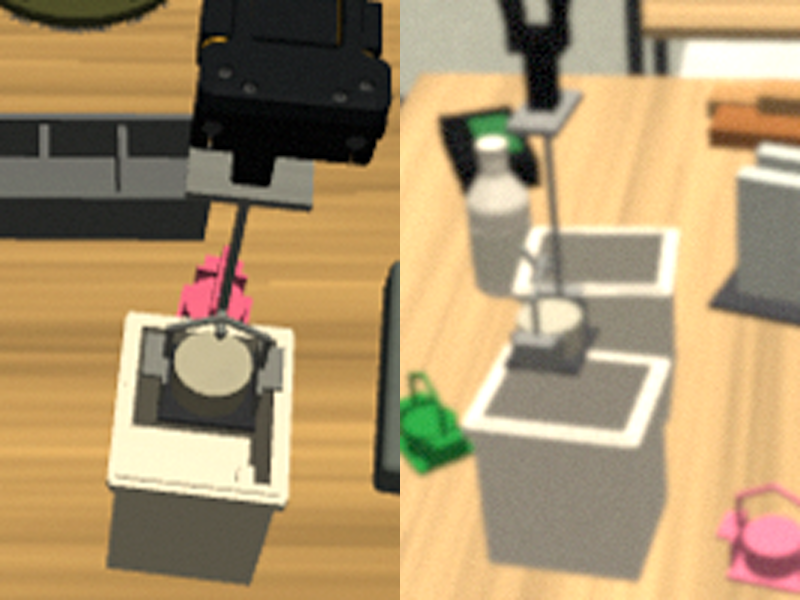

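The round-core cradle hangs on the hook, level, clear above the tank (disc at left crop (213,365)). Next, carry it gently to the pan.

>>> step_arm(
  delta_pos=[
    [0.02, -0.01, 0],
    [0.07, -0.035, 0],
    [0.14, -0.07, 0],
    [0.22, -0.115, 0],
    [0.3, -0.156, 0],
    [0.38, -0.2, 0],
    [0.46, -0.24, 0],
    [0.54, -0.28, 0],
    [0.62, -0.32, 0],
    [0.7, -0.364, 0],
    [0.78, -0.405, 0],
    [0.86, -0.447, 0],
    [0.93, -0.483, 0],
    [0.98, -0.51, 0],
    [1, -0.52, 0],
    [1, -0.52, 0],
  ],
  rot=[
    [0, 0, 0],
    [0, 0, 0],
    [0, 0, 0],
    [0, 0, 0],
    [0, 0, 0],
    [0, 0, 0],
    [0, 0, 0],
    [0, 0, 0],
    [0, 0, 0],
    [0, 0, 0],
    [0, 0, 0],
    [0, 0, 0],
    [0, 0, 0],
    [0, 0, 0],
    [0, 0, 0],
    [0, 0, 0],
  ],
  gripper=[-1, -1, -1, -1, -1, -1, -1, -1, -1, -1, -1, -1, -1, -1, -1, -1],
)

```text
time_s: 13.4
tool_pos: [0.5163, 0.2827, 0.3918]
tool_rot: [179.9, 0.0, 82.9]
force: [0.0, 1.1, -2.8]
grip_width: 0.0195
grasp_force: 40.0
```

```bash
python3 -c "
from h import *
to(.5006,.3253,.300,82.7)"
```

```text
t 13.4 pos [0.5163 0.2827 0.3918] rot [1.7992e+02 2.0000e-02 8.2900e+01] F [ 0.   1.1 -2.8] w 0.0195 -> dpos [ 0.202 -0.105  0.459] rot [0.001 0.    0.002]
```

>>> step_arm(
  delta_pos=[
    [0.02, -0.01, 0],
    [0.06, -0.03, 0],
    [0.12, -0.06, 0],
    [0.17, -0.09, 0],
    [0.2, -0.105, 0],
    [0.2, -0.105, 0.03],
    [0.2, -0.105, 0.08],
    [0.2, -0.105, 0.14],
    [0.2, -0.105, 0.2],
    [0.2, -0.105, 0.26],
    [0.2, -0.105, 0.32],
    [0.2, -0.105, 0.38],
    [0.2, -0.105, 0.43],
    [0.2, -0.105, 0.47],
    [0.2, -0.105, 0.49],
    [0.2, -0.105, 0.5],
    [0.2, -0.105, 0.5],
    [0.2, -0.105, 0.5],
  ],
  rot=[
    [0, 0, 0],
    [0, 0, 0],
    [0, 0, 0],
    [0, 0, 0],
    [0, 0, 0],
    [0, 0, 0],
    [0, 0, 0],
    [0, 0, 0],
    [0, 0, 0],
    [0, 0, 0],
    [0, 0, 0],
    [0, 0, 0],
    [0, 0, 0],
    [0, 0, 0],
    [0, 0, 0],
    [0, 0, 0],
    [0, 0, 0],
    [0, 0, 0],
  ],
  gripper=[-1, -1, -1, -1, -1, -1, -1, -1, -1, -1, -1, -1, -1, -1, -1, -1, -1, -1],
)

```text
time_s: 15.65
tool_pos: [0.5006, 0.3252, 0.2921]
tool_rot: [179.9, -0.0, 82.9]
force: [-0.1, -0.3, -4.3]
grip_width: 0.0198
grasp_force: 40.0
```

Run:
```python
from h import *
from cell import viewer
import cv2
to(.5006,.3253,.262,82.7)
a=viewer.read_camera("scene");b=viewer.read_camera("side")
f=lambda i,r,c,s:cv2.resize(cv2.convertScaleAbs(i["img"][r[0]:r[1],c[0]:c[1],::-1],alpha=1.3),s,interpolation=cv2.INTER_CUBIC)
cv2.imwrite("pics/pan.png",np.hstack([f(a,(130,290),(430,537),(400,600)),f(b,(230,430),(235,368),(400,600))]))
```

```text
t 15.65 pos [0.5006 0.3252 0.2921] rot [ 1.799e+02 -2.000e-02  8.290e+01] F [-0.1 -0.3 -4.3] w 0.0198 -> dpos [ 0.001 -0.001  0.151] rot [ 0.001 -0.     0.002]
```

View pics/pan.png

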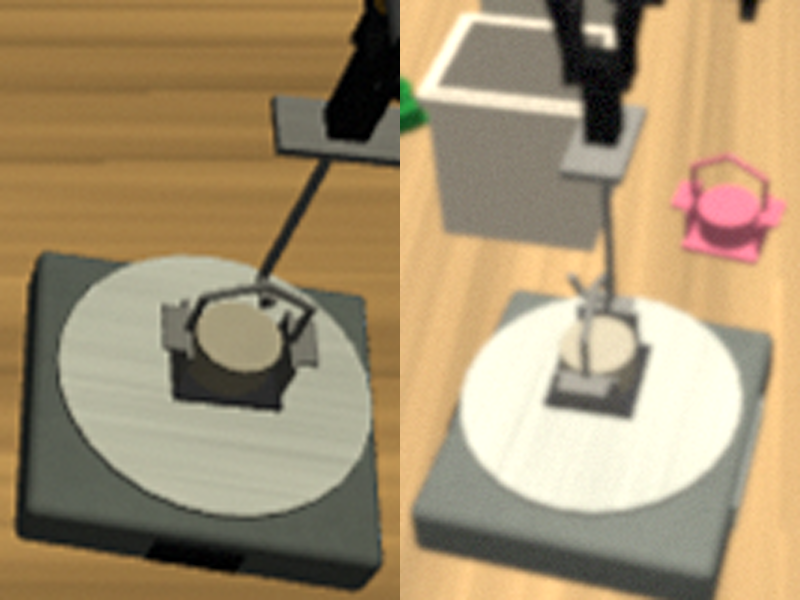

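>>> step_arm(
  delta_pos=[
    [0, 0, 0.02],
    [0, 0, 0.04],
    [0, 0, 0.055],
    [0, 0, 0.067],
    [0, 0, 0.079],
    [0, 0, 0.091],
    [0, 0, 0.105],
    [0, 0, 0.12],
    [0, 0, 0.14],
    [0, 0, 0.16],
    [0, 0, 0.175],
    [0, 0, 0.175],
    [0, 0, 0.175],
  ],
  rot=[
    [0, 0, 0],
    [0, 0, 0],
    [0, 0, 0],
    [0, 0, 0],
    [0, 0, 0],
    [0, 0, 0],
    [0, 0, 0],
    [0, 0, 0],
    [0, 0, 0],
    [0, 0, 0],
    [0, 0, 0],
    [0, 0, 0],
    [0, 0, 0],
  ],
  gripper=[-1, -1, -1, -1, -1, -1, -1, -1, -1, -1, -1, -1, -1],
)

```text
time_s: 17.38
tool_pos: [0.5006, 0.3251, 0.2569]
tool_rot: [179.9, -0.0, 82.9]
force: [-0.5, -0.8, -3.1]
grip_width: 0.0195
grasp_force: 40.0
```

```bash
python3 -c "
from h import *
to(.4613,.3303,.257,82.9)"
```

```text
t 17.38 pos [0.5006 0.3251 0.2569] rot [179.91  -0.    82.9 ] F [-0.5 -0.8 -3.1] w 0.0195 -> dpos [ 0.002 -0.198 -0.001] rot [ 0.001 -0.    -0.   ]
```

>>> step_arm(
  delta_pos=[
    [0, -0.02, 0],
    [0, -0.05, 0],
    [0, -0.1, 0],
    [0, -0.15, 0],
    [0, -0.2, 0],
    [0, -0.2, 0],
    [0, -0.2, 0],
  ],
  rot=[
    [0, 0, 0],
    [0, 0, 0],
    [0, 0, 0],
    [0, 0, 0],
    [0, 0, 0],
    [0, 0, 0],
    [0, 0, 0],
  ],
  gripper=[-1, -1, -1, -1, -1, -1, -1],
)

```text
time_s: 18.25
tool_pos: [0.4612, 0.3297, 0.2568]
tool_rot: [179.9, 0.0, 82.9]
force: [-0.2, 0.5, -1.6]
grip_width: 0.0195
grasp_force: 40.0
```

>>> step_arm(
  delta_pos=[
    [0, 0, -0.05],
    [0, 0, -0.15],
    [0, 0, -0.25],
    [0, 0, -0.4],
    [0, 0, -0.5],
    [0, 0, -0.5],
    [0, 0, -0.5],
  ],
  rot=[
    [0, 0, 0],
    [0, 0, 0],
    [0, 0, 0],
    [0, 0, 0],
    [0, 0, 0],
    [0, 0, 0],
    [0, 0, 0],
  ],
  gripper=[-1, -1, -1, -1, -1, -1, -1],
)

```text
time_s: 19.12
tool_pos: [0.4607, 0.3297, 0.356]
tool_rot: [180.0, 0.0, 82.9]
force: [-0.7, -0.2, -2.4]
grip_width: 0.0194
grasp_force: 40.0
```

Run:
```python
from h import *
from cell import viewer
import cv2
to(.446,-.3135,.345,72.3)
a=viewer.read_camera("scene");b=viewer.read_camera("side")
f=lambda i,r,c,s:cv2.resize(cv2.convertScaleAbs(i["img"][r[0]:r[1],c[0]:c[1],::-1],alpha=1.3),s,interpolation=cv2.INTER_CUBIC)
cv2.imwrite("pics/pan2.png",np.hstack([f(a,(130,290),(430,537),(400,600)),f(b,(230,430),(235,368),(400,600))]))
```

```text
t 19.12 pos [0.4607 0.3297 0.356 ] rot [1.7997e+02 4.0000e-02 8.2890e+01] F [-0.7 -0.2 -2.4] w 0.0194 -> dpos [-3.2    0.325  0.057] rot [0.    0.    0.123]
```

View pics/pan2.png

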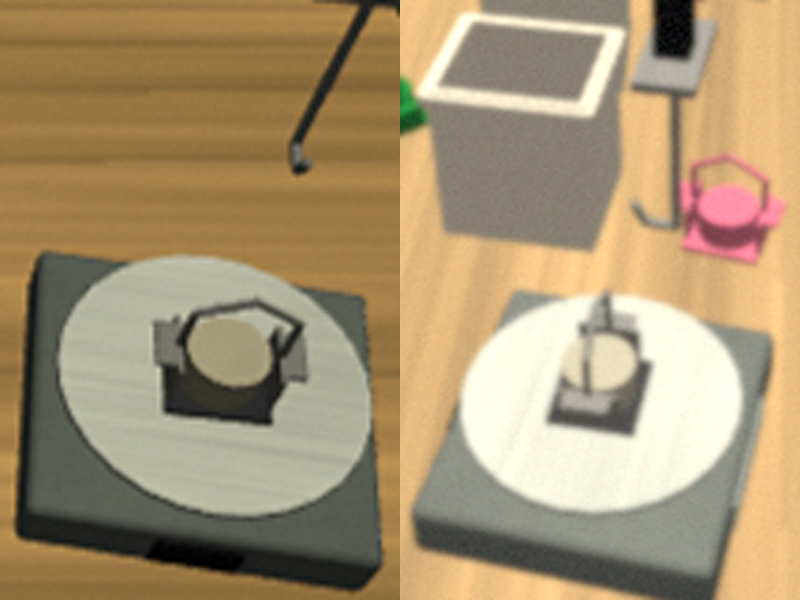

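The cradle stands upright near the pan's middle, and the rod is clear of it, hook level. Returning to the stand.

>>> step_arm(
  delta_pos=[
    [-0.15, 0.06, 0],
    [-0.4, 0.15, 0],
    [-0.65, 0.25, 0],
    [-0.9, 0.34, 0],
    [-1, 0.38, 0],
    [-1, 0.38, 0],
  ],
  rot=[
    [0, 0, 0],
    [0, 0, 0],
    [0, 0, 0],
    [0, 0, 0],
    [0, 0, 0],
    [0, 0, 0],
  ],
  gripper=[-1, -1, -1, -1, -1, -1],
)

```text
time_s: 19.98
tool_pos: [0.5117, 0.1197, 0.3558]
tool_rot: [-180.0, 0.0, 82.6]
force: [0.2, 0.5, -1.7]
grip_width: 0.0196
grasp_force: 40.0
```

>>> step_arm(
  delta_pos=[
    [-0.15, 0, 0],
    [-0.4, 0, 0],
    [-0.65, 0, 0],
    [-0.9, 0, 0],
    [-1, 0, 0],
    [-1, 0, 0],
  ],
  rot=[
    [0, 0, 0],
    [0, 0, 0.03],
    [0, 0, 0.06],
    [0, 0, 0.09],
    [0, 0, 0.12],
    [0, 0, 0.12],
  ],
  gripper=[-1, -1, -1, -1, -1, -1],
)

```text
time_s: 20.72
tool_pos: [0.4867, -0.0758, 0.3564]
tool_rot: [180.0, -0.1, 72.6]
force: [-0.2, 1.1, -2.2]
grip_width: 0.0199
grasp_force: 40.0
```

```bash
python3 -c "
from h import *
to(.446,-.3135,.345,72.3)"
```

```text
t 20.73 pos [ 0.4867 -0.0758  0.3564] rot [ 1.7997e+02 -5.0000e-02  7.2570e+01] F [-0.2  1.1 -2.2] w 0.0199 -> dpos [-1.195  0.162  0.056] rot [ 0.    -0.001  0.003]
```

>>> step_arm(
  delta_pos=[
    [-0.15, 0.02, 0],
    [-0.4, 0.06, 0],
    [-0.65, 0.1, 0],
    [-0.85, 0.13, 0],
    [-0.95, 0.162, 0],
    [-1, 0.162, 0.0],
    [-1, 0.162, 0],
    [-1, 0.162, 0],
  ],
  rot=[
    [0, 0, 0],
    [0, 0, 0],
    [0, 0, 0],
    [0, 0, 0],
    [0, 0, 0.003],
    [0, 0, 0.003],
    [0, 0, 0.003],
    [0, 0, 0.003],
  ],
  gripper=[-1, -1, -1, -1, -1, -1, -1, -1],
)

```text
time_s: 21.72
tool_pos: [0.4586, -0.2749, 0.3571]
tool_rot: [179.9, -0.1, 72.5]
force: [-0.7, 0.1, -3.0]
grip_width: 0.02
grasp_force: 40.0
```

```bash
python3 -c "
from h import *
to(.4455,-.3135,.345,72.3)"
```

```text
t 21.73 pos [ 0.4586 -0.2749  0.3571] rot [ 1.799e+02 -5.000e-02  7.250e+01] F [-0.7  0.1 -3. ] w 0.02 -> dpos [-0.204 -0.004  0.06 ] rot [ 0.001 -0.001  0.002]
```

>>> step_arm(
  delta_pos=[
    [-0.1, -0.004, 0],
    [-0.2, -0.004, 0],
    [-0.204, -0.004, 0.03],
    [-0.204, -0.004, 0.06],
    [-0.204, -0.004, 0.06],
    [-0.204, -0.004, 0.06],
    [-0.204, -0.004, 0.06],
  ],
  rot=[
    [0, 0, 0.002],
    [0, 0, 0.002],
    [0, 0, 0.002],
    [0, 0, 0.002],
    [0, 0, 0.002],
    [0, 0, 0.002],
    [0, 0, 0.002],
  ],
  gripper=[-1, -1, -1, -1, -1, -1, -1],
)

```text
time_s: 22.6
tool_pos: [0.4449, -0.3152, 0.3451]
tool_rot: [179.9, -0.0, 72.2]
force: [0.7, -0.6, -2.1]
grip_width: 0.0197
grasp_force: 40.0
```

```bash
python3 -c "
from h import *
to(.4455,-.3135,.168,72.3)"
```

```text
t 22.6 pos [ 0.4449 -0.3152  0.3451] rot [179.9   -0.    72.19] F [ 0.7 -0.6 -2.1] w 0.0197 -> dpos [ 0.009 -0.001  0.886] rot [ 0.001 -0.    -0.001]
```

>>> step_arm(
  delta_pos=[
    [0.008, 0, 0.05],
    [0.008, 0, 0.2],
    [0.008, 0, 0.35],
    [0.008, 0, 0.5],
    [0.008, 0, 0.62],
    [0.008, 0, 0.72],
    [0.008, 0, 0.8],
    [0.008, 0, 0.85],
    [0.008, 0, 0.88],
    [0.008, 0, 0.885],
    [0.008, 0, 0.885],
  ],
  rot=[
    [0, 0, 0],
    [0, 0, 0],
    [0, 0, 0],
    [0, 0, 0],
    [0, 0, 0],
    [0, 0, 0],
    [0, 0, 0],
    [0, 0, 0],
    [0, 0, 0],
    [0, 0, 0],
    [0, 0, 0],
  ],
  gripper=[-1, -1, -1, -1, -1, -1, -1, -1, -1, -1, -1],
)

```text
time_s: 23.98
tool_pos: [0.4456, -0.3143, 0.1684]
tool_rot: [179.9, 0.0, 72.2]
force: [0.9, -0.6, -2.3]
grip_width: 0.0195
grasp_force: 40.0
```

```bash
python3 -c "
from h import *
to(.4455,-.3135,.1672,72.3)"
```

```text
t 23.98 pos [ 0.4456 -0.3143  0.1684] rot [1.7987e+02 1.0000e-02 7.2150e+01] F [ 0.9 -0.6 -2.3] w 0.0195 -> dpos [ 0.003 -0.002  0.006] rot [ 0.001  0.    -0.002]
```

>>> step_arm(
  delta_pos=[
    [0, 0, 0.004],
    [0, 0, 0.006],
    [0, 0, 0.006],
    [0, 0, 0.006],
    [0, 0, 0.006],
    [0, 0, 0.006],
    [0, 0, 0.006],
    [0, 0, 0.006],
    [0, 0, 0.006],
    [0, 0, 0.006],
    [0, 0, 0.006],
  ],
  rot=[
    [0, 0, 0],
    [0, 0, 0],
    [0, 0, 0],
    [0, 0, 0],
    [0, 0, 0],
    [0, 0, 0],
    [0, 0, 0],
    [0, 0, 0],
    [0, 0, 0],
    [0, 0, 0],
    [0, 0, 0],
  ],
  gripper=[-1, -1, -1, -0.5, -0.3, 0, 0.5, 1, 1, 1, 1],
)

```text
time_s: 25.35
tool_pos: [0.4453, -0.314, 0.1666]
tool_rot: [179.9, -0.0, 72.2]
force: [-1.0, 0.6, 0.7]
grip_width: 0.0819
grasp_force: 0.0
```

>>> step_arm(
  delta_pos=[
    [0, 0, -0.1],
    [0, 0, -0.25],
    [0, 0, -0.5],
    [0, 0, -0.7],
    [0, 0, -0.7],
    [0, 0, -0.7],
  ],
  rot=[
    [0, 0, 0],
    [0, 0, 0],
    [0, 0, 0],
    [0, 0, 0],
    [0, 0, 0],
    [0, 0, 0],
  ],
  gripper=[1, 1, 1, 1, 1, 1],
)

```text
time_s: 26.1
tool_pos: [0.4449, -0.3139, 0.3059]
tool_rot: [180.0, -0.0, 72.2]
force: [-0.4, -0.4, -1.2]
grip_width: 0.0872
grasp_force: 0.0
```

Run:
```python
from h import *
from cell import viewer
import cv2
to(.4455,-.3135,.3,72.3)
c0=pickle.load(open("cams0.pkl","rb"))["side"]; w0=pickle.load(open("w1.pkl","rb"))
w=viewer.read_camera("wrist"); s=viewer.read_camera("side")
# compare stand region in side cam before/after (arm not over it low part)
for n,(r0,r1,q0,q1) in {"stand":(175,230,322,372),"bartank":(190,240,255,315)}.items():
    print(n,np.abs(c0["img"][r0:r1,q0:q1].astype(int)-s["img"][r0:r1,q0:q1]).mean())
# post top in wrist image: dark blob
P=proj(w,(.4463,-.3144,.202));u,v=np.round(P).astype(int)
g=w["img"][v-40:v+30,u-30:u+30].max(2)<60
k,l,st,ce=cv2.connectedComponentsWithStats(g.astype(np.uint8));i=1+st[1:,4].argmax();print("post",P,st[i]+[u-30,v-40,0,0,0])
P0=proj(w0,(.4463,-.3144,.202));print("was",P0)
```

```text
t 26.1 pos [ 0.4449 -0.3139  0.3059] rot [ 1.7997e+02 -2.0000e-02  7.2150e+01] F [-0.4 -0.4 -1.2] w 0.0872 -> dpos [0.003 0.002 0.03 ] rot [ 0.    -0.    -0.002]
stand 2.0654545454545454
bartank 1.9003333333333334
post [320.02719972 235.40264206] [310 214  22  33 688]
was [323.5783842  227.83932167]
```

```bash
python3 -c "
from cell import env
print(env.sign_off())"
```

```text
the job is handed in; nothing more can be done
None
```

The round-core cradle stands upright near the middle of the balance pan, the rod hangs back in its stand with the gripper clear, the bar cradle was left alone, and I handed the job in at about 26 s; the sign-off gave no verdict.

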